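# Seat the rivet anvil under its retaining block

### The job

Fit the steel rivet anvil into its holder on the bench: set it down on its foot in front of the holder, slide the foot's tongue under the overhang until it bears on the hidden stop, and press it home firmly for about a second, with a push of roughly 12 N. Never push it against the holder with more than 20 N. Leave it seated against the stop, standing flat and released, and do not disturb the two rivet punches or the cup of rivets.

Things in the scene. Friction and masses are not known exactly. Their poses are not given: they have to be found in the camera images.
- anvil: rivet anvil, plain steel, 0.4 to 0.8 kg, standing loose on the worktop on a flat foot 105 long x 40 wide x 12 high (mm), with an upright square shank and a round head, 92 mm high in all. Origin: on the shank's axis at the underside of the foot; x points along the foot to the nose of the tongue, z up. The foot reaches 80 mm ahead of the origin (the tongue) and 25 mm behind it
- anvil_grip (a point): where to grip the anvil: on the shank's axis, 52 mm above the underside. The shank is 24 x 24 mm, its flats parallel to the foot's sides, from a 30 x 30 collar (top at 16 mm) up to 74 mm; above it the head, 23 mm diameter, to 92 mm. Axes as the anvil's. The foot is polished and greased and slides easily; a push here also bears the nose down on the worktop, whose friction takes up to a third of the push
- anvil_nose (a point): middle of the front face of the anvil's tongue: 80 mm ahead of the shank's axis, 6 mm above the underside; axes as the anvil's
- holder: retaining block, dark steel, fixed to the worktop: 84 mm deep, 75 wide, 26 high (29 over its screw heads), with two screwed side ears, 116 mm over all, 16 high. Origin: on the worktop, middle of the pocket's mouth; x points into the pocket, z up. The pocket is 43 mm wide and its floor is the worktop. With the tongue home the shank's axis is 18 to 65 mm in front of this origin
- holder_lip (a point): middle of the lower front edge of the bridge (the overhang), straight above the mouth, 14.5 mm above the worktop; the bridge's underside is level from here to the back. In front of the mouth two wings, 14.5 mm high, guide the tongue: their inner faces flare from 43 mm apart at the mouth to 63 mm apart 20 mm before it. Axes as the holder's
- holder_back (a point): top edge of the block's back, 84 mm behind the mouth, 26 mm up. Inside the block, hidden by the bridge, is a rigid adjustable stop, its flat face square to the pocket. It is set anew for every job, anywhere from 15 to 62 mm behind the mouth; its place is not measured, so it must be found by feel. It does not give way
- punch_tall: bystander: steel rivet punch standing upright, 24 mm across, 66 mm high; origin at the centre of its underside
- punch_short: bystander: steel rivet punch standing upright, 25 mm across, 58 mm high; origin at the centre of its underside
- rivet_cup: bystander: round aluminium cup of rivets, 110 mm across, 36 mm high; origin at the centre of its underside

How it is judged:
On the way, in this order (a step that is already met when the one before it is completed fails the run):
1. the tongue's nose is more than 8 mm in under the overhang (x of anvil_nose in the frame of holder above 0.008 m and z of anvil_nose in the frame of holder below 0.009 m and y of anvil_nose in the frame of holder between -0.01 and 0.01 m), for 0.1 s.
2. the tongue bears on the hidden stop with more than 6 N for 0.3 s (contact force between anvil and stop_c0 above 6 N), for 0.3 s.
At the end, for the whole second after the job is handed in: the anvil stands flat on its foot (within 0.05 rad), its tongue in the pocket, in line with it (within 0.1 rad) and within about 2 mm of the hidden stop, at rest and released (horizontal distance between anvil_nose and stop_c0 below 0.0065 m and z of anvil_nose in the frame of holder below 0.009 m and angle between anvil's own z axis and vertical below 0.05 rad and angle between the x axis of anvil and the x axis of holder, either way round below 0.1 rad and linear speed of anvil below 0.01 m/s); the robot touches nothing.
It fails at once if the anvil is pushed against the holder or its stop with more than 20 N (contact force between anvil and holder above 20 N).
It fails at once if a bystander is moved by more than 20 mm (distance of any of punch_tall, punch_short, rivet_cup from where it was at the start of the episode above 0.02 m).
It also fails if it takes over 58 s, if anything falls off the work surface, if the arm or the gripper's body presses on something with over 40 N, if the wrist force passes 120 N, or if a joint passes its speed limit or range.

### The arm

A 6-joint arm with a two-finger parallel gripper is mounted at the origin on a cart in front of the work surface, level with it; the furniture and walls round the work are solid. World frame = base frame: x ahead of the robot, y to its left, z up, the work surface at z = 0. Lengths are in m, angles in rad, forces in N, time in s.
With the tool pointing down it reaches from about 0.3 to 0.875 m from the base axis. Payload 6.4 kg.
Tool frame: the origin (TCP) lies midway between the tips of the shut fingers; the grasp point (between the pads) lies 19 mm behind it; z points along the fingers, y is the direction in which the jaws open and shut (so a half turn about z gives the same grasp; the last joint's range is limited). The gripper opens to 85 mm and grips with 20 to 120 N. Pads are 22 mm wide; open, the fingers measure 114 mm over their backs; the gripper's body (76 mm by 85 mm) begins 54 mm behind the grasp point. The pads swing forward as they close: fully open they stand 13 mm farther back than shut.
Start: joints at [-1.342, 0.181, 1.607, -0, 1.354, -0.206], TCP at [0.242, -0.522, 0.231] pointing down, gripper open.
Joint ranges: [-2.99, 2.99], [-0.89, 2.07], [0.3, 2.58], [-1.14, 4.28], [0, 2.63], [-3.12, 3.12]. Speed limits (rad/s): [2.57, 2.57, 3.01, 3.14, 3.14, 3.14].

### API

Orientations are given as a unit quaternion [w, x, y, z].
In Python, from bench import get_obs, camera, hand_in gives the robot as it stands.
- The arm moves only by the tool drive_tool, never from a script. Its argument "deltas" is a list of rows, each a list of 2 entries, a list of its own where there are three numbers: the shift along the world's x, y, z in m, then the turn about the world's z in rad. A call has 1 to 10 rows; each row shifts and turns the pose as measured when the row begins; what a row does not reach is not made up. A row lasts 1/10 s, in which the tool goes at most 50 mm and 8.59 degrees, less where a joint would pass 70% of its speed; a pose out of reach is approached as far as the arm can. A call is refused whole if a number of a shift passes 0.05 or a number of a turn 0.15, either way. A call with a gripper value outside its range is refused whole. "gripper" is the opening, from 0 (shut) to 1 (fully open), set as the call begins (left out, the last holds). The fingers move at their own pace and stop on an object; the grip force is fixed at half the most. Time passes only in rows, so rows that do not move let the fingers close. It gives the time, the measured TCP pose, the force and the opening at its end, in the units of the state.
- get_obs(): the state, without advancing time (a new reading comes with each control period).
- camera(name): name is "scene" or "side" or "wrist"; returns a dict with "frame" (400x640x3 uint8, red, green, blue), "fx", "fy", "cx", "cy" (pixels), "k1" (the pictures are not rectified: a ray, as slopes to the right and down, at radius r is drawn at 1 + k1 r^2 times it, then the intrinsics apply), "eye" and "attitude" of the camera in the world. Camera axes: x right, y down, z forward; pixel columns grow to the right and rows downward; lengths in m; the calibration is good to about 2 mm. A picture is of the moment at which its call begins. There is no depth.
- hand_in(): hands the job in, once; it reports no verdict.
The state is a dict: "time_s": time; "q": joint angles; "dq": joint speeds; "joint_efforts": joint torques, N m; "eef_pos": TCP position; "eef_rot": TCP orientation; "wrist_force": force on the tool from outside, world axes, zero at the start; "torque": the same for the moment, N m; "opening": opening from 0.0 (shut) to 1.0 (fully open).
Only numpy, scipy, OpenCV 4.12 (cv2) and the standard library are available. Lean on these libraries where they do the work, as an engineer would, in place of code of your own. Each camera call takes 0.05 s, during which the arm holds its last target.

## Working session

There is one attempt and no reset: what is moved stays moved. The work goes in short steps, Python scripts to look and compute and a tool call to move; the robot and the scene stay as the last step left them, time stands still between calls to the robot, and variables do not carry over. Pictures are saved under pics/ and viewed, and the job is handed in when it is done.

Besides the shell and the picture viewer there is one more tool, called after "Request:" by a JSON object that holds its "api" and its "payload". drive_tool: Moves the arm, as the interface text tells. Its arguments: {"type":"object","properties":{"deltas":{"type":"array","items":{"type":"array"}},"gripper":{"type":"number"}},"required":["deltas"]}

```bash
mkdir -p pics
cat > h.py <<'E'
import numpy as np,cv2
from bench import get_obs,camera
from scipy.spatial.transform import Rotation as R
def ray(c,u,v):
    x=(u-c["cx"])/c["fx"];y=(v-c["cy"])/c["fy"]
    rd=np.hypot(x,y);r=rd
    for _ in range(30): r=rd/(1+c["k1"]*r*r)
    s=r/rd if rd>1e-9 else 1
    q=c["attitude"]
    M=R.from_quat([q[1],q[2],q[3],q[0]]) if np.size(q)==4 else R.from_matrix(q)
    return np.array(c["eye"]),M.apply([x*s,y*s,1.])
def onz(c,u,v,z):
    e,d=ray(c,u,v);return e+d*(z-e[2])/d[2]
def proj(c,p):
    q=c["attitude"]
    M=R.from_quat([q[1],q[2],q[3],q[0]]) if np.size(q)==4 else R.from_matrix(q)
    a=M.inv().apply(np.array(p)-np.array(c["eye"]));x,y=a[0]/a[2],a[1]/a[2]
    f=1+c["k1"]*(x*x+y*y);return c["fx"]*x*f+c["cx"],c["fy"]*y*f+c["cy"]
def save(c,n): cv2.imwrite("pics/"+n,c["frame"][:,:,::-1])
E
python3 - <<'E'
from h import *
import pickle
D={}
for n in["scene","side","wrist"]:
    c=camera(n);save(c,n+"0.png");D[n]=c
    print(n,{k:np.round(c[k],4) for k in c if k!="frame"})
pickle.dump(D,open("c0.pkl","wb"))
print(get_obs())
E
```

```text
scene {'fx': np.float64(453.9194), 'fy': np.float64(453.9194), 'cx': np.float64(322.157), 'cy': np.float64(195.4551), 'k1': np.float64(-0.0703), 'eye': array([-0.2512,  0.8963,  0.612 ]), 'attitude': array([ 0.2085, -0.3607,  0.7855, -0.4575])}
side {'fx': np.float64(365.2209), 'fy': np.float64(365.2209), 'cx': np.float64(312.0562), 'cy': np.float64(195.1655), 'k1': np.float64(-0.0279), 'eye': array([0.0164, 0.936 , 0.4722]), 'attitude': array([ 0.1604, -0.2669,  0.8112, -0.495 ])}
wrist {'fx': np.float64(306.0748), 'fy': np.float64(306.0748), 'cx': np.float64(315.7757), 'cy': np.float64(198.6669), 'k1': np.float64(-0.032), 'eye': array([ 0.3017, -0.4932,  0.3733]), 'attitude': array([ 0.1097,  0.8359, -0.5333, -0.0703])}
{'time_s': 0.15, 'q': array([-1.34227814e+00,  1.81381126e-01,  1.60774677e+00, -4.97784761e-06,
        1.35377184e+00, -2.06284432e-01]), 'dq': array([ 0.00300862, -0.00199934, -0.00286652,  0.00073771,  0.00034739,
       -0.00062087]), 'joint_efforts': array([ 1.79711507e-03, -4.45258391e+01, -3.51694643e+01, -2.87182556e-04,
        5.76370570e-03, -2.31843387e-05]), 'eef_pos': array([ 0.24213809, -0.52108983,  0.2306003 ]), 'eef_rot': array([-6.53476170e-04,  9.76460940e-01,  2.15693312e-01, -9.69525252e-06]), 'wrist_force': array([-0.31285461, -0.09045506,  0.48282616]), 'torque': array([-0.00881192,  0.04296182, -0.08056665]), 'opening': 0.9994651850206816}
```

View pics/scene0.png

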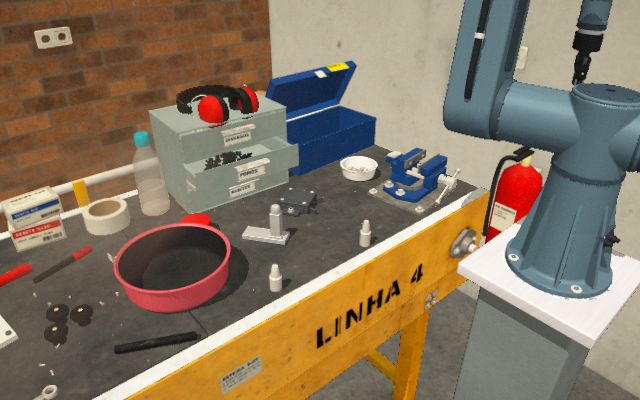

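View pics/side0.png

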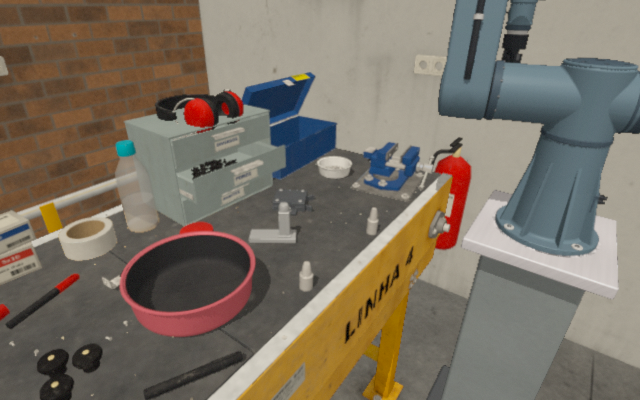

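View pics/wrist0.png

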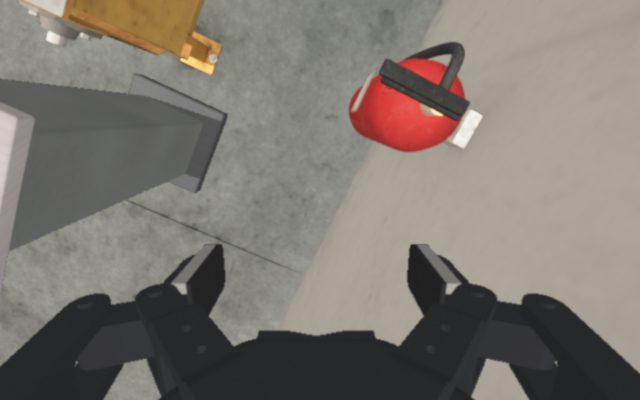

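The scene view shows the anvil with its shank at about (277,222) and foot near (265,235). The holder is at about (298,201), the punches at (275,278) and (365,233), and the cup at (358,168). I'll enlarge these areas and get rough positions.

Run:
```python
from h import *
import pickle
D=pickle.load(open("c0.pkl","rb"))
for n,(x,y) in dict(scene=(225,170),side=(225,160)).items():
    f=D[n]["frame"][y:y+85,x:x+115,::-1]
    cv2.imwrite(f"pics/{n}0z.png",cv2.resize(f,None,fx=6.9,fy=6.9,interpolation=cv2.INTER_CUBIC))
for n,u,v,z in [("scene",276,207,.092),("side",284,204,.092),("scene",298,200,.026),("side",291,198,.026),("scene",275,290,0),("scene",365,246,0),("side",306,290,0),("side",373,234,0),("scene",358,168,.036),("scene",170,300,0)]:
    print(n,u,v,onz(D[n],u,v,z).round(3))
```

```text
scene 276 207 [0.468 0.41  0.092]
side 284 204 [0.475 0.411 0.092]
scene 298 200 [0.551 0.285 0.026]
side 291 198 [0.562 0.284 0.026]
scene 275 290 [0.334 0.514 0.   ]
scene 365 246 [0.322 0.271 0.   ]
side 306 290 [0.336 0.517 0.   ]
side 373 234 [0.325 0.272 0.   ]
scene 358 168 [0.569 0.052 0.036]
scene 170 300 [0.443 0.689 0.   ]
```

View pics/scene0z.png

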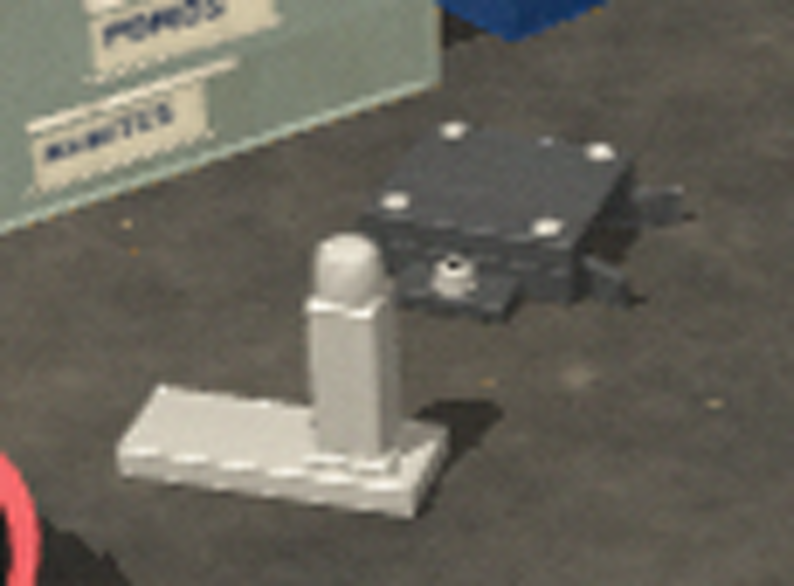

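View pics/side0z.png

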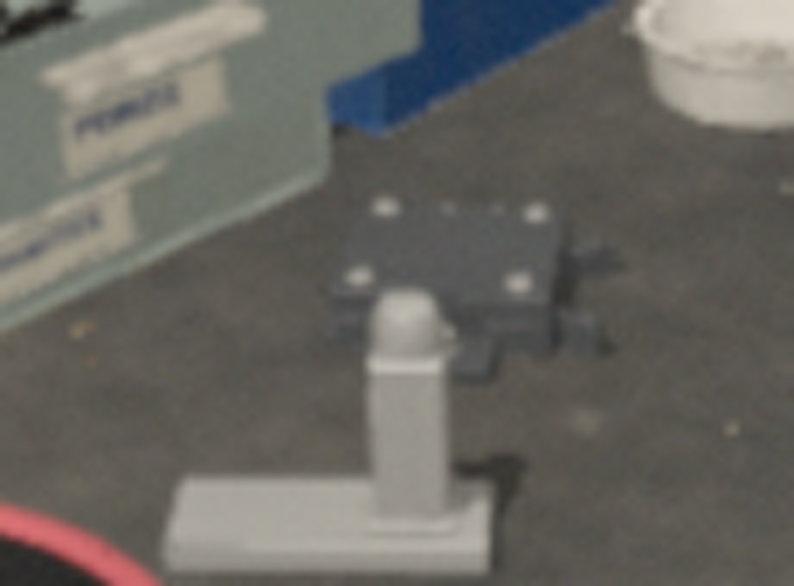

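The stubs on the holder's right side in the image, near zoom (615,285) and (660,205), look like the wings, so the mouth should face that way. The ear with its screw faces the camera. I'll get coarse axes from the screws and the foot corners.

Run:
```python
from h import *
import pickle
D=pickle.load(open("c0.pkl","rb"))
o=dict(scene=(225,170),side=(225,160))
def z(n,u,v,h): return onz(D[n],(u+.5)/6.9-.5+o[n][0],(v+.5)/6.9-.5+o[n][1],h)
for n,P in dict(scene=[(395,202),(547,228),(453,130),(600,152)],side=[(359,277),(517,283),(386,207),(536,213)]).items():
    q=[z(n,*p,.029)[:2] for p in P];print(n,np.round(q,4).tolist())
    print(" center",np.mean(q,0).round(4),"a",(q[1]-q[0]).round(4),(q[3]-q[2]).round(4),"b",(q[2]-q[0]).round(4))
print("wings",z("scene",635,300,.0145),z("scene",685,210,.0145), "ear",z("scene",500,318,.0),z("scene",455,270,.016))
for n,P in dict(scene=[(120,455),(410,490),(160,387),(447,428)],side=[(163,545),(488,545),(180,480),(490,480)]).items():
    print(n,[z(n,*p,.012)[:2].round(4).tolist() for p in P])
```

```text
scene [[0.5781, 0.3163], [0.5265, 0.2852], [0.6084, 0.2661], [0.558, 0.234]]
 center [0.5677 0.2754] a [-0.0515 -0.0311] [-0.0504 -0.0321] b [ 0.0303 -0.0501]
side [[0.5818, 0.3179], [0.5314, 0.2863], [0.6122, 0.2671], [0.5614, 0.2358]]
 center [0.5717 0.2768] a [-0.0503 -0.0316] [-0.0507 -0.0313] b [ 0.0304 -0.0508]
wings [0.48529505 0.27790278 0.0145    ] [0.52237669 0.22182759 0.0145    ] ear [0.52575489 0.30857636 0.        ] [0.54213974 0.31615522 0.016     ]
scene [[0.5253, 0.4705], [0.4458, 0.4084], [0.5517, 0.4377], [0.4669, 0.3771]]
side [[0.5322, 0.4716], [0.4478, 0.4087], [0.5554, 0.4404], [0.4716, 0.3779]]
```

Both views agree. The holder's screw pattern is centred at about (0.570,0.276), with its pocket axis at about 31.5°. The anvil is at about (0.471,0.411), with its tongue at about 37°. I'll move above them for a look from the wrist camera.

Request:
{"api": "drive_tool", "payload": {"deltas": [[[0.01,0.04,0.02],0.1],[[0.01,0.048,0.02],0.1],[[0.01,0.048,0.02],0],[[0.01,0.048,0.01],0],[[0.01,0.048,0.0],0],[[0.01,0.048,0.0],0],[[0.01,0.048,0.0],0],[[0.01,0.048,0.0],0],[[0.01,0.048,0.0],0],[[0.01,0.048,0.0],0]]}}

```text
time_s: 1.15
eef_pos: [0.3378, -0.0444, 0.296]
eef_rot: [-0.003, 0.951, 0.31, 0.002]
wrist_force: [1.2, -0.5, -0.3]
opening: 1.003
```

Request:
{"api": "drive_tool", "payload": {"deltas": [[[0.01,0.048,0.0],0],[[0.01,0.048,0.0],0],[[0.01,0.048,0.0],0],[[0.01,0.048,0.0],0],[[0.01,0.048,0.0],0],[[0.01,0.048,0.0],0],[[0.01,0.048,0.0],0],[[0.01,0.04,0.0],0],[[0,0,0],0]]}}

```text
time_s: 2.05
eef_pos: [0.4137, 0.3463, 0.295]
eef_rot: [-0.002, 0.95, 0.313, 0.004]
wrist_force: [0.6, -0.7, -0.1]
opening: 1.001
```

Run:
```python
from h import *
import pickle
c=camera("wrist");save(c,"w1.png");pickle.dump(c,open("w1.pkl","wb"));print(c["eye"],c["attitude"])
```

```text
[0.46570973 0.38478447 0.43839057] [ 0.11274102  0.88603263 -0.4460852  -0.05695292]
```

View pics/w1.png

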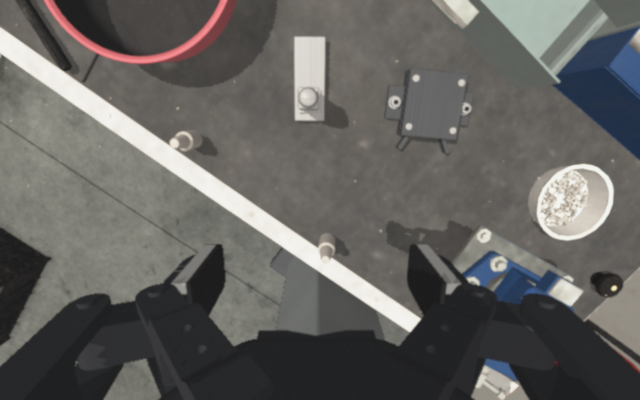

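The wrist view confirms the layout. The holder's block is at about (433,103), its wings flare downward at (403,145) and (448,147), and the ear screws are at (394,102) and (467,108). The anvil's foot spans (295–326, 37–122), with its head at (309,97) and its nose pointing up in the image, the same way as the pocket.

Run:
```python
from h import *
import pickle
c=pickle.load(open("w1.pkl","rb"))
f=c["frame"][25:165,280:480,::-1]
cv2.imwrite("pics/w1z.png",cv2.resize(f,None,fx=4,fy=4,interpolation=cv2.INTER_CUBIC))
g=cv2.cvtColor(c["frame"],cv2.COLOR_RGB2GRAY)
m=np.zeros_like(g);m[30:130,285:335]=(g[30:130,285:335]>115)*255
m=cv2.morphologyEx(m,cv2.MORPH_OPEN,np.ones((3,3)))
cn=max(cv2.findContours(m,0,2)[0],key=cv2.contourArea)
r=cv2.minAreaRect(cn);b=cv2.boxPoints(r);print(b)
print([onz(c,*p,.012)[:2].round(4).tolist() for p in b])
m=np.zeros_like(g);m[60:150,380:480]=(g[60:150,380:480]>150)*255
for cn in cv2.findContours(m,0,2)[0]:
    M=cv2.boundingRect(cn);mm=g[M[1]:M[1]+M[3],M[0]:M[0]+M[2]];u,v=M[0]+(M[2]-1)/2,M[1]+(M[3]-1)/2
    print(M,onz(c,u,v,.029)[:2].round(4),onz(c,u,v,.018)[:2].round(4))
```

```text
[[292.  35.]
 [325.  35.]
 [325. 120.]
 [292. 120.]]
[[0.532, 0.4719], [0.5571, 0.438], [0.4726, 0.3746], [0.4461, 0.4104]]
(450, 127, 6, 7) [0.5626 0.2329] [0.5652 0.2288]
(406, 123, 6, 7) [0.5315 0.2828] [0.5333 0.2801]
(462, 103, 9, 12) [0.5935 0.2373] [0.5969 0.2333]
(389, 96, 12, 13) [0.5436 0.3169] [0.5457 0.3151]
(458, 79, 7, 8) [0.6131 0.2643] [0.6171 0.2611]
(412, 75, 8, 7) [0.582  0.3144] [0.5852 0.3125]
```

View pics/w1z.png

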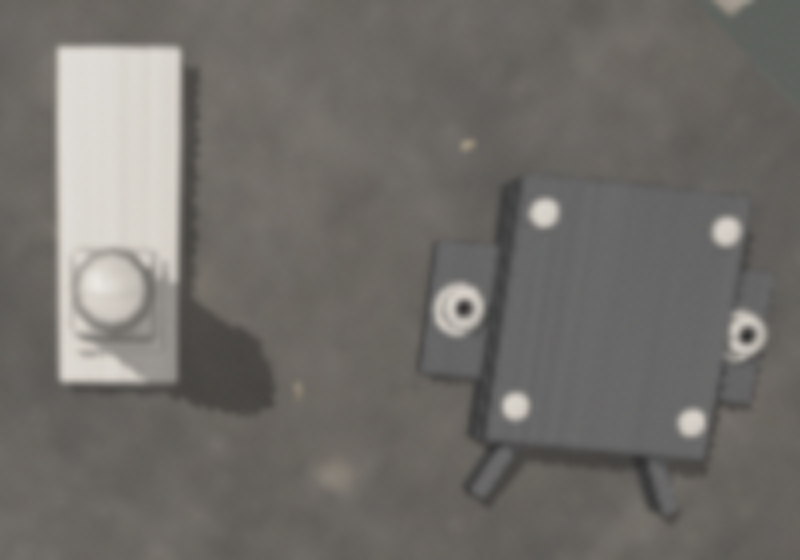

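Run:
```python
from h import *
import pickle
c=pickle.load(open("w1.pkl","rb"))
z=lambda u,v,h: onz(c,(u+.5)/4-.5+280,(v+.5)/4-.5+25,h)[:2]
fl,fr,br,bl=[z(*p,.026) for p in [(488,441),(706,461),(748,198),(522,177)]]
n=np.linalg.norm
print("w",n(fl-fr),n(bl-br),"d",n(fl-bl),n(fr-br))
d=(bl-fl+br-fr);print("yaw",np.degrees(np.arctan2(d[1],d[0])),"mouth",(fl+fr)/2,"ctr",(fl+fr+bl+br)/4)
w=fl-fr+bl-br;print("yaw from w",np.degrees(np.arctan2(-w[0],w[1])))
s=[np.array(p) for p in [(0.5315,.2828),(.5626,.2329),(.582,.3144),(.6131,.2643)]]
d=s[2]-s[0]+s[3]-s[1];w=s[0]-s[1]+s[2]-s[3];print("screws",np.mean(s,0),np.degrees(np.arctan2(d[1],d[0])),np.degrees(np.arctan2(-w[0],w[1])),n(s[2]-s[0]),n(s[0]-s[1]))
print("wing tips",z(480,500,.0145),z(672,518,.0145))
# anvil
nl,nr,hr,hl=[z(*p,.012) for p in [(57,46),(181,46),(179,384),(58,382)]]
d=nl-hl+nr-hr;u=d/n(d);w=nl-nr+hl-hr
print("foot",n(nl-hl),n(nr-hr),n(nl-nr),n(hl-hr),np.degrees(np.arctan2(d[1],d[0])),np.degrees(np.arctan2(-w[0],w[1])))
print("origin",(nl+nr)/2-.08*u,(hl+hr)/2+.025*u,"head",z(113,287,.088))
```

```text
w 0.07396645621040072 0.07317940592909002 d 0.08233790898042663 0.0829594049149684
yaw 32.99476099782334 mouth [0.53725161 0.25048507] ctr [0.57191079 0.27298849]
yaw from w 31.977071023768275
screws [0.5723 0.2736] 31.954362937051407 31.881612139736184 0.05957188934388434 0.058798129221940394
wing tips [0.50235175 0.26832142] [0.53770786 0.21062825]
foot 0.10447169473717986 0.10510487292255691 0.03954237263826403 0.04091486128349348 36.190724056017636 36.05060467343735
origin [0.47956943 0.40602933] [0.4797421  0.40615567] head [0.48033035 0.40651118]
```

The sizes check out: the foot measures 104.8×40 and the block 74×83. The anvil is at (0.480,0.406) with yaw 36.1°. The holder mouth is at (0.5365,0.251) with yaw 32.0°, and the tool's yaw is already 36.5°. I'll go above the anvil.

Request:
{"api": "drive_tool", "payload": {"deltas": [[[0.03,0.03,-0.02],0],[[0.03,0.025,-0.04],0],[[0.006,0.005,-0.04],0],[[0,0,-0.04],0],[[0,0,-0.02],0],[[0,0,0],0]]}}

```text
time_s: 2.7
eef_pos: [0.4798, 0.3987, 0.1344]
eef_rot: [-0.0, 0.95, 0.312, 0.005]
wrist_force: [-0.3, -0.4, 0.1]
opening: 1.001
```

Run:
```python
from h import *
c=camera("wrist");save(c,"w2.png")
o=get_obs();q=o["eef_rot"];print(o["eef_pos"],np.degrees(2*np.arctan2(q[2],q[1])),o["wrist_force"])
print(proj(c,[.48,.406,.092]))
c=camera("scene");save(c,"s2.png")
```

```text
[0.48038074 0.39896504 0.13596782] 36.32681547524431 [-0.57865907  0.2233275  -0.16066724]
(np.float64(306.57817159335974), np.float64(217.0562778055069))
```

View pics/w2.png

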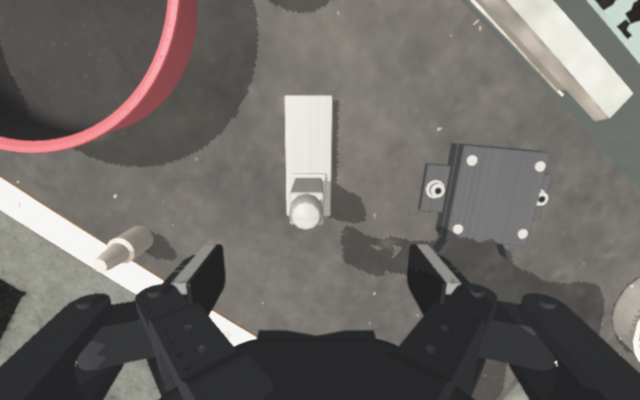

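The head is at about (306,211), against a prediction of (306.6,217), and the jaw midline is at u≈316. A 7 mm shift in y centres it, then I descend to TCP z of 0.034.

Request:
{"api": "drive_tool", "payload": {"deltas": [[[0,0.007,-0.02],0],[[0,0,-0.03],0],[[0,0,-0.03],0],[[0,0,-0.02],0],[[0,0,0],0]]}}

```text
time_s: 3.3
eef_pos: [0.4904, 0.4094, 0.051]
eef_rot: [-0.003, 0.95, 0.311, 0.02]
wrist_force: [-0.6, 0.8, -1.1]
opening: 1.004
```

Run:
```python
from h import *
c=camera("wrist");save(c,"w3.png")
o=get_obs();q=o["eef_rot"];print(o["eef_pos"],np.degrees(2*np.arctan2(q[2],q[1])),o["wrist_force"])
```

```text
[0.49153735 0.41011254 0.05286791] 36.21762599405672 [-0.62772818 -0.07963197  1.03462692]
```

View pics/w3.png

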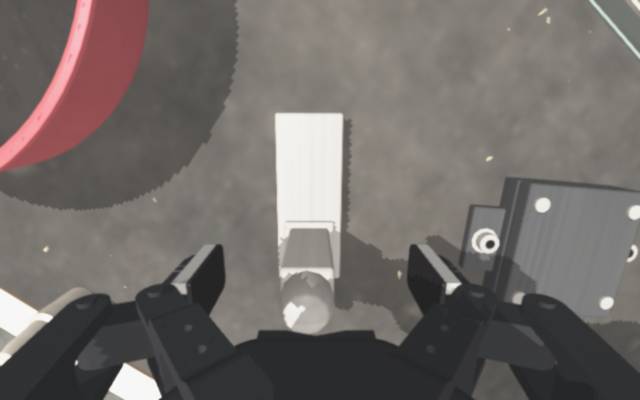

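Run:
```python
from h import *
o=get_obs();print(o)
q=o["eef_rot"];print(R.from_quat([q[1],q[2],q[3],q[0]]).as_matrix().round(4))
```

```text
{'time_s': 3.35, 'q': array([ 0.51113451,  0.49814403,  1.58530432, -0.00202124,  1.01568992,
        1.45084281]), 'dq': array([ 0.00247301, -0.02588397, -0.02741281,  0.00164592,  0.00469578,
        0.0015852 ]), 'joint_efforts': array([ 6.92605111e-02, -5.21296406e+01, -2.80326372e+01,  5.19774738e-03,
       -2.37007393e-01, -2.49378154e-04]), 'eef_pos': array([0.49153735, 0.41011254, 0.05286791]), 'eef_rot': array([-0.00327171,  0.95025344,  0.31075249,  0.02098996]), 'wrist_force': array([-0.62772818, -0.07963197,  1.03462692]), 'torque': array([-0.0046442 ,  0.064246  , -0.02077204]), 'opening': 0.9978981821572563}
[[ 0.806   0.5907  0.0379]
 [ 0.5904 -0.8068  0.0193]
 [ 0.0419  0.0068 -0.9991]]
```

Run:
```python
from h import *
c=camera("wrist")
for p,z in [((276,113),.012),((343,113.5),.012),((306,303),.082),((285,222),.016),((335,222),.016)]: print(onz(c,*p,z).round(4))
a=onz(c,276,113,.012);b=onz(c,343,113.5,.012);d=(b-a)[:2];n=np.array([-d[1],d[0]])/np.hypot(*d);print(np.degrees(np.arctan2(n[1],n[0])),np.hypot(*d),((a+b)/2)[:2]-.08*n)
```

```text
[0.5343 0.4701 0.012 ]
[0.5574 0.4381 0.012 ]
[0.4798 0.407  0.082 ]
[0.4839 0.4279 0.016 ]
[0.5022 0.4028 0.016 ]
35.806542998790825 0.039434463933025944 [0.48094548 0.40727289]
```

Request:
{"api": "drive_tool", "payload": {"deltas": [[[-0.006,-0.002,0.005],0],[[-0.005,-0.002,0],0],[[0,0,-0.005],0],[[0,0,-0.005],0],[[0,0,-0.005],0],[[0,0,0],0]]}}

```text
time_s: 4.0
eef_pos: [0.484, 0.4084, 0.0512]
eef_rot: [-0.005, 0.95, 0.311, 0.028]
wrist_force: [-0.3, -0.6, 1.0]
opening: 0.997
```

Run:
```python
from h import *
o=get_obs();q=o["eef_rot"];print(o["eef_pos"],o["wrist_force"],R.from_quat([q[1],q[2],q[3],q[0]]).as_matrix().round(4))
```

```text
[0.48401512 0.40841214 0.05115291] [-0.32157107 -0.58195995  0.96807208] [[ 0.8053  0.5908  0.0497]
 [ 0.5903 -0.8068  0.026 ]
 [ 0.0554  0.0084 -0.9984]]
```

Request:
{"api": "drive_tool", "payload": {"deltas": [[[0,0,0],0],[[0,0,0],0]]}}

```text
time_s: 4.2
eef_pos: [0.4838, 0.4082, 0.0503]
eef_rot: [-0.005, 0.95, 0.311, 0.027]
wrist_force: [0.4, -0.1, -0.7]
opening: 1.002
```

Request:
{"api": "drive_tool", "payload": {"deltas": [[[0,0,-0.02],0]]}}

```text
time_s: 4.3
eef_pos: [0.4861, 0.4096, 0.033]
eef_rot: [-0.005, 0.95, 0.311, 0.03]
wrist_force: [0.5, -0.3, -0.4]
opening: 1.001
```

Request:
{"api": "drive_tool", "payload": {"deltas": [[[0,0,0],0]]}}

```text
time_s: 4.4
eef_pos: [0.4841, 0.4084, 0.0302]
eef_rot: [-0.005, 0.95, 0.311, 0.027]
wrist_force: [-0.5, -0.2, -0.3]
opening: 0.999
```

Request:
{"api": "drive_tool", "payload": {"deltas": [[[-0.004,-0.001,0.004],0],[[0,0,0],0]]}}

```text
time_s: 4.6
eef_pos: [0.4802, 0.4075, 0.0352]
eef_rot: [-0.005, 0.95, 0.311, 0.027]
wrist_force: [0.7, -0.2, 0.2]
opening: 0.999
```

Request:
{"api": "drive_tool", "payload": {"deltas": [[[0,0,0],0],[[0,0,0],0],[[0,0,0],0],[[0,0,0],0],[[0,0,0],0],[[0,0,0],0]], "gripper": 0}}

```text
time_s: 5.2
eef_pos: [0.4816, 0.4083, 0.0381]
eef_rot: [-0.005, 0.95, 0.311, 0.029]
wrist_force: [0.3, -0.1, -0.4]
opening: 0.275
```

Run:
```python
from h import *
o=get_obs();q=o["eef_rot"];print(o["eef_pos"],o["opening"],o["wrist_force"],o["torque"],R.from_quat([q[1],q[2],q[3],q[0]]).as_matrix().round(4))
c=camera("wrist");save(c,"w4.png")
```

```text
[0.48160022 0.40833018 0.03810323] 0.2751692341127969 [ 0.28706733 -0.10157072 -0.36344361] [ 0.00364962  0.12640629 -0.01846185] [[ 0.8051  0.5907  0.0528]
 [ 0.5901 -0.8068  0.0277]
 [ 0.0589  0.0088 -0.9982]]
```

View pics/w4.png

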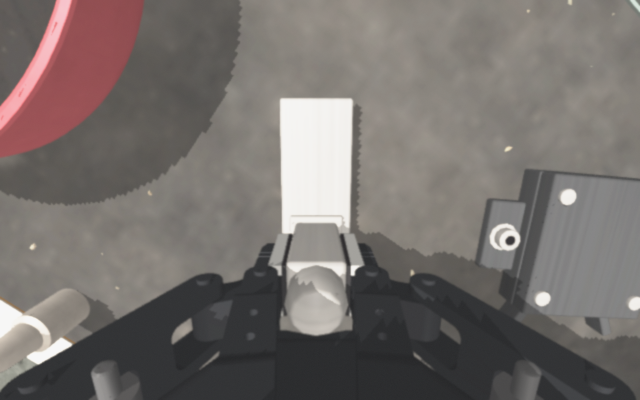

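The jaws are closed at 0.275, about 23.4 mm, which matches the 24 mm shank. I'll lift clear of the block, then carry the anvil to a point in front of the mouth, with the shank near (0.447,0.195) and yaw turned by −4.2°.

Request:
{"api": "drive_tool", "payload": {"deltas": [[[0,0,0.015],0],[[0,0,0.02],0],[[-0.01,0,0.02],0],[[-0.02,-0.02,0],0],[[-0.02,-0.03,0],0],[[0,0,0],0]]}}

```text
time_s: 5.85
eef_pos: [0.4231, 0.3536, 0.0908]
eef_rot: [-0.003, 0.95, 0.311, 0.021]
wrist_force: [-0.1, 0.2, -7.0]
opening: 0.274
```

```bash
cat > st.py <<'E'
from h import *
import sys
o=get_obs();q=o["eef_rot"];M=R.from_quat([q[1],q[2],q[3],q[0]]).as_matrix()
print("pos",o["eef_pos"].round(4),"op",round(o["opening"],3),"F",o["wrist_force"].round(2),"T",o["torque"].round(3),"yaw",np.degrees(np.arctan2(M[1,0],M[0,0])).round(2),"toolz",M[:,2].round(3),"t",o["time_s"])
if len(sys.argv)>1:
    for n in sys.argv[2:]:
        c=camera(n);save(c,sys.argv[1]+n+".png")
        import pickle;pickle.dump(c,open(sys.argv[1]+n+".pkl","wb"))
E
python3 st.py a side wrist
```

```text
pos [0.4231 0.3536 0.0908] op 0.274 F [-0.08  0.25 -7.04] T [-0.086  0.164 -0.009] yaw 36.3 toolz [ 0.038  0.02  -0.999] t 5.85
```

View pics/aside.png

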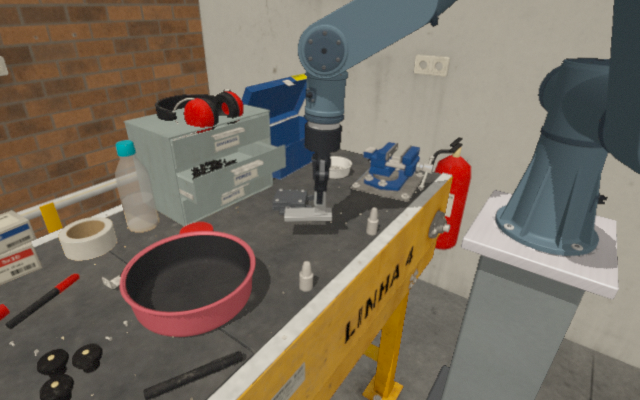

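View pics/awrist.png

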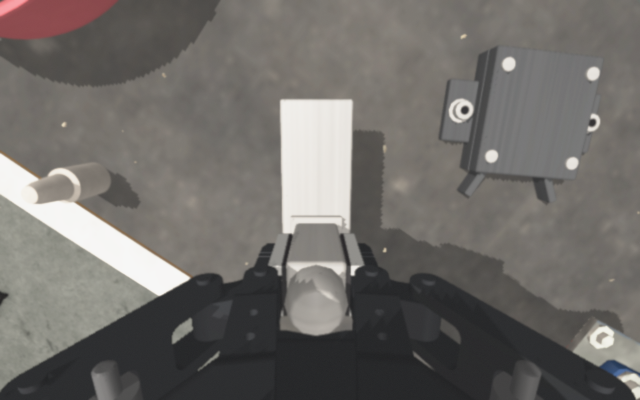

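The anvil is held level and weighs about 0.71 kg (7 N at the wrist). I'll carry it on to the front of the mouth and turn it by −0.075 rad.

Request:
{"api": "drive_tool", "payload": {"deltas": [[[0.0,-0.03,0],-0.04],[[0.005,-0.04,0],-0.035],[[0.01,-0.04,0],0],[[0.005,-0.03,0],0],[[0,-0.01,0],0],[[0,0,0],0]]}}

```text
time_s: 6.55
eef_pos: [0.4513, 0.2049, 0.095]
eef_rot: [-0.004, 0.961, 0.275, 0.027]
wrist_force: [-0.3, -0.1, -6.0]
opening: 0.271
```

```bash
python3 st.py b wrist scene
```

```text
pos [0.4513 0.2049 0.095 ] op 0.271 F [-0.28 -0.06 -5.97] T [-0.047  0.161  0.001] yaw 32.0 toolz [ 0.051  0.023 -0.998] t 6.55
```

View pics/bwrist.png

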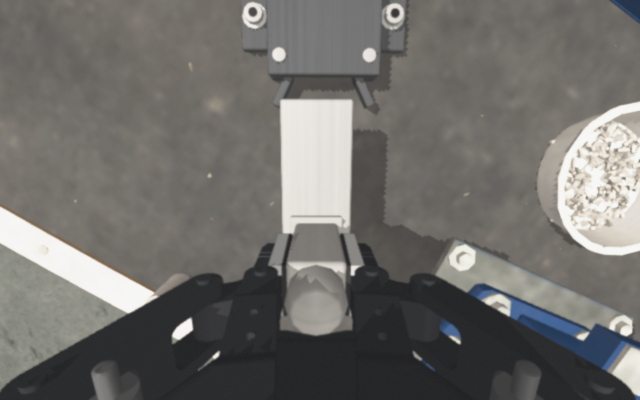

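The tongue points into the mouth. The wings are at (283,92) and (365,92), the front screws at (279,54) and (369,54), and the nose edge at (281–352, 100). Next I'll work out the numbers in the holder frame.

Run:
```python
from h import *
import pickle
c=pickle.load(open("bwrist.pkl","rb"))
g=cv2.cvtColor(c["frame"],cv2.COLOR_RGB2GRAY)
m=np.zeros_like(g);m[0:75,240:410]=(g[0:75,240:410]>150)*255
P=[]
for cn in cv2.findContours(m,0,2)[0]:
    if cv2.contourArea(cn)<20: continue
    (u,v),r=cv2.minEnclosingCircle(cn);print(round(u,1),round(v,1),round(r,1));P.append((u,v))
f=sorted([p for p in P if p[1]>40]);e=sorted([p for p in P if p[1]<=40])
a,b=[onz(c,*p,.029)[:2] for p in f]
d=b-a;yaw=np.arctan2(d[0],-d[1]);ux=np.array([np.cos(yaw),np.sin(yaw)]);uy=np.array([-ux[1],ux[0]])
mid=(a+b)/2;org=mid-.012*ux;print("screws",a,b,np.hypot(*d),"yaw",np.degrees(yaw),"mouth",org)
a,b=[onz(c,*p,.018)[:2] for p in e];d=b-a;print("ears yaw",np.degrees(np.arctan2(d[0],-d[1])),np.hypot(*d),"mid off y",((a+b)/2-org)@uy,((a+b)/2-org)@ux)
row=g[110].astype(int);print(row[272:360])
for z in (.062,.067,.07):
    a,b=[onz(c,*p,z)[:2] for p in [(280.5,100),(352.5,100)]];d=b-a;print(z,"nose w",np.hypot(*d),"yaw",np.degrees(np.arctan2(d[0],-d[1])),"in holder",((a+b)/2-org)@ux,((a+b)/2-org)@uy)
o=np.array([.4513,.2049]);print("tcp in holder",(o-org)@ux,(o-org)@uy)
h=onz(c,317,305,.14);print("head",(h[:2]-org)@ux,(h[:2]-org)@uy)
```

```text
368.5 54.5 7.5
278.4 53.9 7.3
393.5 16.0 13.5
252.5 15.0 13.5
screws [0.53148725 0.28296476] [0.56229226 0.23320048] 0.05852719063353145 yaw 31.75827552486877 mouth [0.53668644 0.25176658]
ears yaw 31.83380116372535 0.09452703132598833 mid off y 8.777243298137127e-05 0.039244766649771244
[108 108 108 108 107 107 107 130 184 220 231 234 234 233 233 233 234 233
 232 232 232 232 232 232 232 232 232 233 232 232 232 232 232 231 231 231
 231 232 232 231 231 230 229 230 229 228 226 226 227 227 228 229 229 229
 229 228 228 227 226 226 226 226 227 229 229 230 229 227 226 226 226 226
 225 225 225 225 225 226 223 204 163 130 119 119 120 122 122 123]
0.062 nose w 0.040493400351645684 yaw 32.04051148271788 in holder -0.020268823263439477 0.0047669915984889615
0.067 nose w 0.039363599715137025 yaw 32.040511482717996 in holder -0.020801587924905756 0.00482056256442787
0.07 nose w 0.038685719333231755 yaw 32.04051148271793 in holder -0.02112124672178553 0.004852705143991251
tcp in holder -0.09726966236018085 0.00509248385123388
head -0.1003628527778518 0.005112826483423772
```

Everything agrees: the anvil is 5 mm off in holder y, its yaw matches to about 0.2°, and the nose is 20 mm before the mouth. I'll correct by (−0.006,−0.0095), backing off 10 mm, and then lower it.

Request:
{"api": "drive_tool", "payload": {"deltas": [[[-0.006,-0.01,0],0],[[0,0,-0.015],0],[[0,0,-0.015],0],[[0,0,-0.015],0],[[0,0,0],0]]}}

```text
time_s: 7.15
eef_pos: [0.4434, 0.1996, 0.0496]
eef_rot: [-0.004, 0.96, 0.28, 0.028]
wrist_force: [-1.4, 0.4, -7.0]
opening: 0.273
```

```bash
cat >> st.py <<'E'
org=np.array([.5367,.2515]);y=np.radians(31.85);ux=np.array([np.cos(y),np.sin(y)]);uy=np.array([-ux[1],ux[0]])
d=o["eef_pos"][:2]-org;f=o["wrist_force"][:2]
print("holder frame x %.4f y %.4f  Fx %.2f Fy %.2f"%(d@ux,d@uy,f@ux,f@uy))
E
python3 st.py
```

```text
pos [0.4434 0.1996 0.0496] op 0.273 F [-1.43  0.41 -6.99] T [-0.102  0.251 -0.048] yaw 32.55 toolz [ 0.051  0.024 -0.998] t 7.15
holder frame x -0.1067 y 0.0051  Fx -1.00 Fy 1.10
```

Request:
{"api": "drive_tool", "payload": {"deltas": [[[0.002,-0.005,0],-0.012],[[0,0,-0.004],0],[[0,0,-0.004],0],[[0,0,0],0]]}}

```text
time_s: 7.55
eef_pos: [0.4462, 0.1953, 0.043]
eef_rot: [-0.004, 0.961, 0.275, 0.029]
wrist_force: [-0.5, -0.1, -7.5]
opening: 0.27
```

```bash
python3 st.py
```

```text
pos [0.4462 0.1953 0.043 ] op 0.27 F [-0.47 -0.11 -7.47] T [-0.11   0.189  0.038] yaw 31.95 toolz [ 0.054  0.024 -0.998] t 7.55
holder frame x -0.1065 y 0.0000  Fx -0.46 Fy 0.15
```

Request:
{"api": "drive_tool", "payload": {"deltas": [[[0,0,-0.003],0],[[0,0,-0.002],0],[[0,0,-0.001],0]]}}

```text
time_s: 7.85
eef_pos: [0.4474, 0.1955, 0.0381]
eef_rot: [-0.004, 0.961, 0.275, 0.03]
wrist_force: [-5.1, -2.7, 11.4]
opening: 0.273
```

```bash
python3 st.py c wrist side
```

```text
pos [0.4474 0.1955 0.0381] op 0.273 F [-5.13 -2.7  11.42] T [0.062 0.819 0.05 ] yaw 31.95 toolz [ 0.056  0.025 -0.998] t 7.85
holder frame x -0.1054 y -0.0005  Fx -5.79 Fy 0.41
```

View pics/cwrist.png

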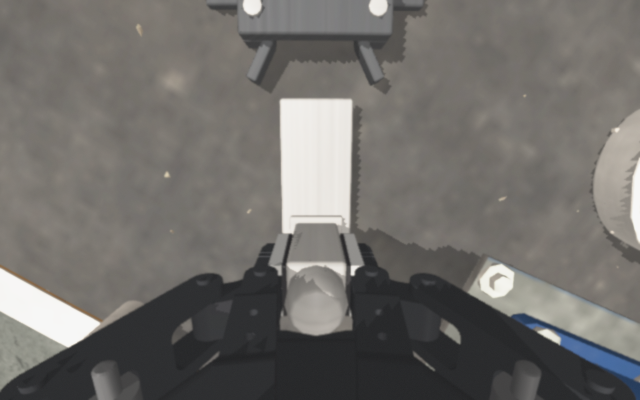

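The anvil is down: the nose is about 25 mm before the mouth and centred between the wings at (260,62) and (372,62). It is pressing about 18 N on the bench, so I'll release it to let it settle flat and then regrip.

Request:
{"api": "drive_tool", "payload": {"deltas": [[[0,0,0.001],0],[[0,0,0],0],[[0,0,0],0]], "gripper": 0.5}}

```text
time_s: 8.25
eef_pos: [0.4505, 0.1961, 0.0412]
eef_rot: [-0.004, 0.961, 0.275, 0.034]
wrist_force: [-0.4, 0.6, -0.1]
opening: 0.501
```

```bash
python3 st.py d wrist side
```

```text
pos [0.4505 0.1961 0.0412] op 0.501 F [-0.38  0.55 -0.06] T [-0.061  0.07  -0.044] yaw 31.95 toolz [ 0.063  0.026 -0.998] t 8.25
holder frame x -0.1024 y -0.0016  Fx -0.03 Fy 0.67
```

Run:
```python
from h import *
import pickle
c=pickle.load(open("dside.pkl","rb"))
cv2.imwrite("pics/dz.png",cv2.resize(c["frame"][140:260,230:400,::-1],None,fx=4,fy=4,interpolation=cv2.INTER_CUBIC))
```

```text
(no output)
```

View pics/dz.png

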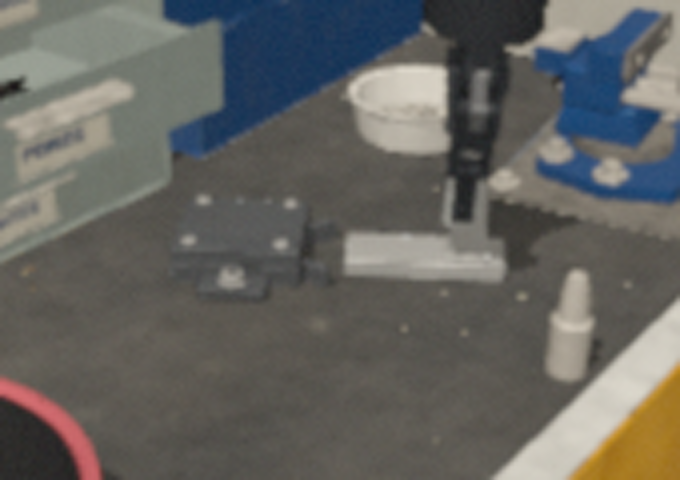

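View pics/dwrist.png

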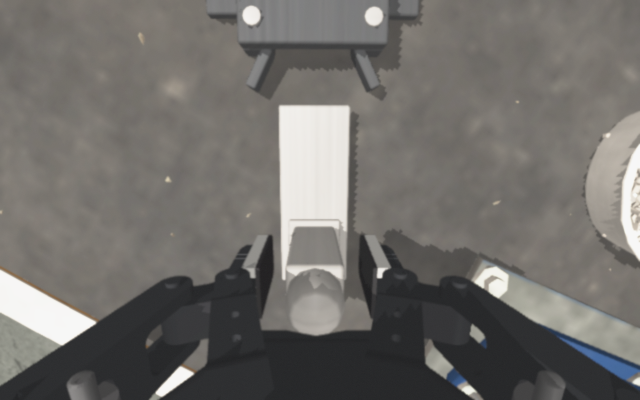

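The anvil stands flat on its own, with the nose edge at (280–349, 105) and the holder's front screws at (252,15) and (374,15). I'll check its alignment.

Run:
```python
from h import *
import pickle
c=pickle.load(open("dwrist.pkl","rb"))
a,b=[onz(c,*p,.029)[:2] for p in [(252,15.5),(374,15.5)]]
d=b-a;yaw=np.arctan2(d[0],-d[1]);ux=np.array([np.cos(yaw),np.sin(yaw)]);uy=np.array([-ux[1],ux[0]]);org=(a+b)/2-.012*ux
print(np.hypot(*d),np.degrees(yaw),org)
a,b=[onz(c,*p,.012)[:2] for p in [(279.5,105.5),(349.5,105.5)]];d=b-a
print(np.hypot(*d),np.degrees(np.arctan2(d[0],-d[1])),((a+b)/2-org)@ux,((a+b)/2-org)@uy)
h=onz(c,314.5,303,.085)[:2];print("head",(h-org)@ux,(h-org)@uy)
```

```text
0.058499227813381675 32.15865060216898 [0.5367875 0.2511861]
0.038852594873806955 31.98582243012585 -0.028168281906918887 -0.0006277370199690488
head -0.10577993240972068 0.0003959590180836278
```

Request:
{"api": "drive_tool", "payload": {"deltas": [[[-0.004,-0.002,-0.003],0],[[0,0,-0.002],0],[[0,0,0],0]]}}

```text
time_s: 8.65
eef_pos: [0.4461, 0.1939, 0.0357]
eef_rot: [-0.004, 0.961, 0.275, 0.034]
wrist_force: [-0.4, 0.1, -0.3]
opening: 0.503
```

```bash
python3 st.py
```

```text
pos [0.4461 0.1939 0.0357] op 0.503 F [-0.39  0.05 -0.28] T [-0.049  0.01   0.04 ] yaw 31.95 toolz [ 0.063  0.026 -0.998] t 8.65
holder frame x -0.1074 y -0.0011  Fx -0.30 Fy 0.25
```

Request:
{"api": "drive_tool", "payload": {"deltas": [[[0,0,0],0],[[0,0,0],0],[[0,0,0],0],[[0,0,0],0]], "gripper": 0}}

```text
time_s: 9.05
eef_pos: [0.4459, 0.194, 0.0357]
eef_rot: [-0.004, 0.961, 0.275, 0.034]
wrist_force: [-0.6, -0.3, -0.3]
opening: 0.272
```

Request:
{"api": "drive_tool", "payload": {"deltas": [[[0.002,0.001,0],0],[[0.002,0.001,0],0]]}}

```text
time_s: 9.25
eef_pos: [0.4487, 0.1955, 0.0357]
eef_rot: [-0.004, 0.961, 0.275, 0.032]
wrist_force: [-3.5, -3.0, 6.1]
opening: 0.273
```

```bash
python3 st.py
```

```text
pos [0.4487 0.1955 0.0357] op 0.273 F [-3.49 -3.03  6.09] T [-0.029  0.439  0.027] yaw 31.96 toolz [ 0.059  0.025 -0.998] t 9.25
holder frame x -0.1043 y -0.0011  Fx -4.56 Fy -0.73
```

Request:
{"api": "drive_tool", "payload": {"deltas": [[[0.002,0.002,0.0005],0],[[0.002,0.002,0.0005],0],[[0.003,0.002,0],0],[[0.003,0.002,0],0]]}}

```text
time_s: 9.65
eef_pos: [0.4578, 0.2034, 0.0359]
eef_rot: [-0.004, 0.961, 0.275, 0.03]
wrist_force: [-2.1, -1.8, 2.8]
opening: 0.276
```

```bash
python3 st.py
```

```text
pos [0.4578 0.2034 0.0359] op 0.276 F [-2.09 -1.8   2.79] T [-0.033  0.16   0.026] yaw 31.96 toolz [ 0.056  0.024 -0.998] t 9.65
holder frame x -0.0924 y 0.0008  Fx -2.72 Fy -0.43
```

Request:
{"api": "drive_tool", "payload": {"deltas": [[[0.003,0.001,0],0],[[0.003,0.001,0],0],[[0.003,0.0015,0],0]]}}

```text
time_s: 9.95
eef_pos: [0.4676, 0.2076, 0.0359]
eef_rot: [-0.004, 0.961, 0.275, 0.03]
wrist_force: [-2.8, -1.7, 1.0]
opening: 0.277
```

```bash
python3 st.py e wrist
```

```text
pos [0.4676 0.2076 0.0359] op 0.277 F [-2.8  -1.7   1.03] T [0.076 0.21  0.048] yaw 31.97 toolz [ 0.056  0.024 -0.998] t 9.95
holder frame x -0.0819 y -0.0008  Fx -3.27 Fy 0.03
```

View pics/ewrist.png

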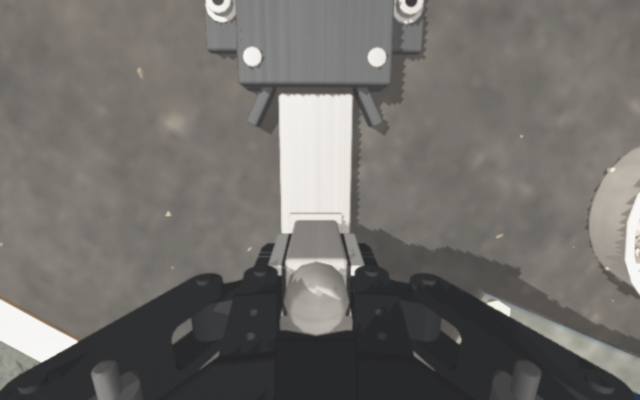

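The tongue (280–352) is centred between the wings, and the nose is just at the mouth. I'll go in with small steps.

Request:
{"api": "drive_tool", "payload": {"deltas": [[[0.0015,0.0013,0],0],[[0.0017,0.0011,0],0],[[0.0017,0.0011,0],0],[[0.0017,0.0011,0],0]]}}

```text
time_s: 10.4
eef_pos: [0.4752, 0.2125, 0.0359]
eef_rot: [-0.004, 0.961, 0.275, 0.031]
wrist_force: [-2.9, -1.0, 1.2]
opening: 0.277
```

```bash
python3 st.py
```

```text
pos [0.4752 0.2125 0.0359] op 0.277 F [-2.85 -0.99  1.17] T [-0.011  0.209  0.013] yaw 31.96 toolz [ 0.057  0.024 -0.998] t 10.4
holder frame x -0.0728 y -0.0007  Fx -2.94 Fy 0.67
```

Request:
{"api": "drive_tool", "payload": {"deltas": [[[0.0012,0.001,0],0],[[0.0012,0.0008,0],0],[[0.0012,0.0008,0],0],[[0.0009,0.0006,0],0]]}}

```text
time_s: 10.8
eef_pos: [0.4802, 0.216, 0.0359]
eef_rot: [-0.004, 0.961, 0.275, 0.031]
wrist_force: [-2.1, -2.5, 1.5]
opening: 0.274
```

```bash
python3 st.py
```

```text
pos [0.4802 0.216  0.0359] op 0.274 F [-2.13 -2.49  1.48] T [-0.019  0.167  0.022] yaw 31.96 toolz [ 0.057  0.024 -0.998] t 10.8
holder frame x -0.0667 y -0.0003  Fx -3.13 Fy -0.99
```

Request:
{"api": "drive_tool", "payload": {"deltas": [[[0.0009,0.0006,0],0],[[0.0009,0.0006,0],0],[[0.0009,0.0006,0],0]]}}

```text
time_s: 11.1
eef_pos: [0.4831, 0.2179, 0.0359]
eef_rot: [-0.004, 0.961, 0.275, 0.031]
wrist_force: [-2.3, -2.1, 0.9]
opening: 0.273
```

Request:
{"api": "drive_tool", "payload": {"deltas": [[[0.0009,0.0006,0],0],[[0.0009,0.0006,0],0],[[0.0009,0.0006,0],0]]}}

```text
time_s: 11.4
eef_pos: [0.486, 0.2199, 0.0359]
eef_rot: [-0.004, 0.961, 0.275, 0.03]
wrist_force: [-1.9, -2.6, 0.2]
opening: 0.275
```

Request:
{"api": "drive_tool", "payload": {"deltas": [[[0.0009,0.0006,0],0],[[0.0009,0.0006,0],0],[[0.0009,0.0006,0],0]]}}

```text
time_s: 11.7
eef_pos: [0.4889, 0.2219, 0.0359]
eef_rot: [-0.004, 0.961, 0.275, 0.031]
wrist_force: [-3.4, -1.5, 0.8]
opening: 0.27
```

```bash
python3 st.py
```

```text
pos [0.4889 0.2219 0.0359] op 0.27 F [-3.37 -1.49  0.78] T [-0.031  0.184  0.003] yaw 31.96 toolz [ 0.057  0.024 -0.998] t 11.7
holder frame x -0.0562 y 0.0000  Fx -3.65 Fy 0.52
```

Request:
{"api": "drive_tool", "payload": {"deltas": [[[0.001,0.0006,0],0],[[0.001,0.0006,0],0],[[0.001,0.0006,0],0]]}}

```text
time_s: 12.0
eef_pos: [0.4921, 0.2238, 0.0359]
eef_rot: [-0.004, 0.961, 0.275, 0.03]
wrist_force: [-2.5, -1.0, 1.1]
opening: 0.268
```

Request:
{"api": "drive_tool", "payload": {"deltas": [[[0.001,0.0006,0],0],[[0.001,0.0006,0],0],[[0.001,0.0006,0],0]]}}

```text
time_s: 12.3
eef_pos: [0.4928, 0.2243, 0.0362]
eef_rot: [-0.003, 0.961, 0.275, 0.027]
wrist_force: [-8.2, -5.7, 10.1]
opening: 0.275
```

Request:
{"api": "drive_tool", "payload": {"deltas": [[[0.001,0.0006,0],0],[[0.001,0.0006,0],0],[[0.001,0.0006,0],0]]}}

```text
time_s: 12.6
eef_pos: [0.493, 0.2244, 0.0368]
eef_rot: [-0.002, 0.961, 0.275, 0.023]
wrist_force: [-8.8, -6.6, 8.7]
opening: 0.273
```

```bash
python3 st.py
```

```text
pos [0.493  0.2244 0.0368] op 0.273 F [-8.81 -6.64  8.68] T [-0.458  0.753 -0.183] yaw 31.99 toolz [ 0.043  0.017 -0.999] t 12.6
holder frame x -0.0514 y 0.0001  Fx -10.99 Fy -1.00
```

The tongue met the stop with the nose about 27 mm in; Fx is −11 N. Now the roughly one-second press at about 12–13 N, with a small downward bias to keep the heel down.

Request:
{"api": "drive_tool", "payload": {"deltas": [[[0.0012,0.0007,-0.0003],0],[[0.0012,0.0007,-0.0003],0],[[0.0012,0.0007,-0.0003],0]]}}

```text
time_s: 12.9
eef_pos: [0.4931, 0.2243, 0.0372]
eef_rot: [-0.001, 0.961, 0.275, 0.018]
wrist_force: [-11.7, -5.9, 14.1]
opening: 0.274
```

```bash
python3 st.py
```

```text
pos [0.4931 0.2243 0.0372] op 0.274 F [-11.65  -5.91  14.1 ] T [-0.526  0.996 -0.147] yaw 31.99 toolz [ 0.034  0.012 -0.999] t 12.9
holder frame x -0.0514 y -0.0001  Fx -13.02 Fy 1.13
```

Request:
{"api": "drive_tool", "payload": {"deltas": [[[0.0012,0.0008,0],0],[[0.0012,0.0008,0],0],[[0.0012,0.0008,0],0],[[0.0012,0.0008,0],0]]}}

```text
time_s: 13.3
eef_pos: [0.4935, 0.2246, 0.0382]
eef_rot: [0.0, 0.961, 0.276, 0.012]
wrist_force: [-9.3, -6.0, 9.9]
opening: 0.274
```

```bash
python3 st.py
```

```text
pos [0.4935 0.2246 0.0382] op 0.274 F [-9.31 -5.96  9.95] T [-0.663  0.838 -0.13 ] yaw 32.0 toolz [ 0.024  0.006 -1.   ] t 13.3
holder frame x -0.0509 y -0.0001  Fx -11.06 Fy -0.15
```

Request:
{"api": "drive_tool", "payload": {"deltas": [[[0.0012,0.0008,0],0],[[0.0012,0.0008,0],0]]}}

```text
time_s: 13.5
eef_pos: [0.4936, 0.2247, 0.0387]
eef_rot: [0.001, 0.961, 0.276, 0.009]
wrist_force: [-8.6, -5.5, 9.7]
opening: 0.272
```

```bash
python3 st.py f side scene
python3 - <<'E'
from h import *
import pickle
c=pickle.load(open("fside.pkl","rb"))
cv2.imwrite("pics/fz.png",cv2.resize(c["frame"][160:250,250:380,::-1],None,fx=6,fy=6,interpolation=cv2.INTER_CUBIC))
E
```

```text
pos [0.4936 0.2247 0.0387] op 0.272 F [-8.6  -5.49  9.66] T [-0.702  0.845 -0.142] yaw 32.0 toolz [ 0.018  0.003 -1.   ] t 13.5
holder frame x -0.0508 y -0.0001  Fx -10.20 Fy -0.12
```

View pics/fz.png

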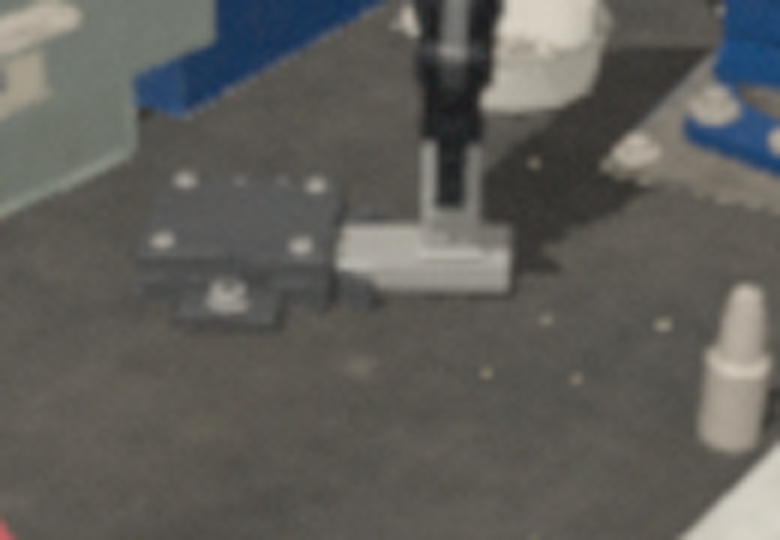

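The tongue is under the bridge and the shank is about 51 mm in front of the mouth. The tool's pitch crept while pressing, so the heel may be slightly raised. I'll release to let it settle, check, and press again flat.

Request:
{"api": "drive_tool", "payload": {"deltas": [[[0,0,0],0]]}}

```text
time_s: 13.7
eef_pos: [0.4937, 0.2246, 0.039]
eef_rot: [0.001, 0.961, 0.276, 0.009]
wrist_force: [-0.2, -0.0, -1.6]
opening: 0.273
```

Request:
{"api": "drive_tool", "payload": {"deltas": [[[0,0,0],0],[[0,0,0],0],[[0,0,0],0]], "gripper": 0.5}}

```text
time_s: 14.0
eef_pos: [0.4952, 0.2252, 0.0394]
eef_rot: [0.001, 0.961, 0.275, 0.011]
wrist_force: [0.2, -0.3, 0.3]
opening: 0.502
```

```bash
python3 st.py g side wrist
python3 - <<'E'
from h import *
import pickle
c=pickle.load(open("gside.pkl","rb"))
cv2.imwrite("pics/gz.png",cv2.resize(c["frame"][160:250,250:380,::-1],None,fx=6,fy=6,interpolation=cv2.INTER_CUBIC))
E
```

```text
pos [0.4952 0.2252 0.0394] op 0.502 F [ 0.17 -0.28  0.33] T [-0.051  0.026  0.027] yaw 31.99 toolz [ 0.021  0.004 -1.   ] t 14.0
holder frame x -0.0491 y -0.0004  Fx -0.00 Fy -0.33
```

View pics/gz.png

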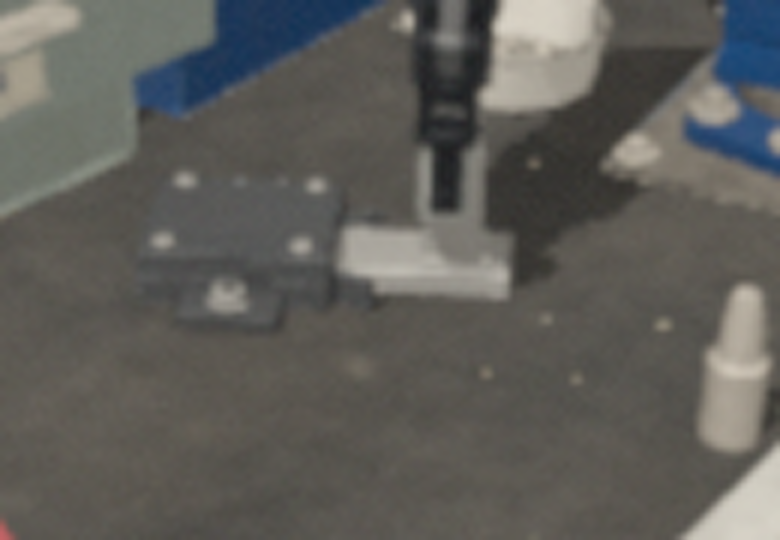

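View pics/gwrist.png

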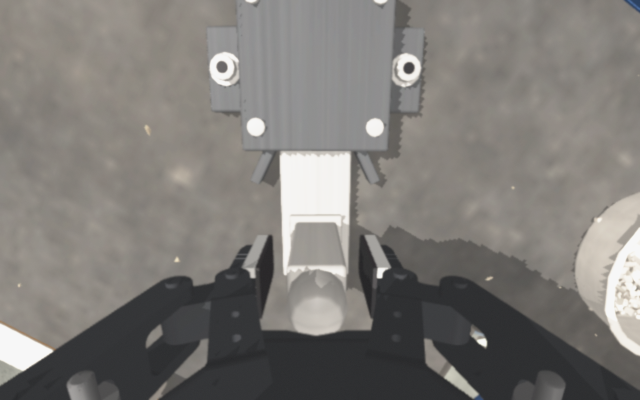

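The heel dropped flat on release, and the foot stays in line with the pocket, tongue at (280–351). I'll regrip a little lower and press again flat.

Request:
{"api": "drive_tool", "payload": {"deltas": [[[-0.002,-0.001,-0.004],0],[[0,0,-0.003],0],[[0,0,0],0]]}}

```text
time_s: 14.4
eef_pos: [0.493, 0.2241, 0.0317]
eef_rot: [0.001, 0.961, 0.276, 0.011]
wrist_force: [-0.3, -0.0, 0.7]
opening: 0.498
```

Request:
{"api": "drive_tool", "payload": {"deltas": [[[0,0,0],0],[[0,0,0],0],[[0,0,0],0],[[0,0,0],0]], "gripper": 0}}

```text
time_s: 14.8
eef_pos: [0.4928, 0.224, 0.0316]
eef_rot: [0.001, 0.961, 0.276, 0.01]
wrist_force: [-0.6, 0.1, -0.6]
opening: 0.272
```

Request:
{"api": "drive_tool", "payload": {"deltas": [[[0.0008,0.0005,0],0],[[0.0012,0.0007,-0.0005],0]]}}

```text
time_s: 15.0
eef_pos: [0.4929, 0.2241, 0.0315]
eef_rot: [0.002, 0.961, 0.276, 0.008]
wrist_force: [-12.3, -7.9, 18.5]
opening: 0.271
```

```bash
python3 st.py
```

```text
pos [0.4929 0.2241 0.0315] op 0.271 F [-12.34  -7.92  18.51] T [-0.74   1.489 -0.026] yaw 32.03 toolz [ 0.016  0.001 -1.   ] t 15.0
holder frame x -0.0517 y -0.0002  Fx -14.66 Fy -0.22
```

Immediate resistance at −14.7 N, so it is on the stop. I'll hold for about a second at slightly less.

Request:
{"api": "drive_tool", "payload": {"deltas": [[[0.0011,0.0007,-0.0002],0],[[0.0011,0.0007,-0.0002],0],[[0.0011,0.0007,-0.0002],0],[[0.0011,0.0007,-0.0002],0]]}}

```text
time_s: 15.4
eef_pos: [0.4931, 0.2243, 0.0321]
eef_rot: [0.003, 0.961, 0.276, 0.002]
wrist_force: [-8.6, -6.0, 9.6]
opening: 0.274
```

Request:
{"api": "drive_tool", "payload": {"deltas": [[[0.0012,0.0007,-0.0002],0],[[0.0012,0.0007,-0.0002],0],[[0.0012,0.0007,-0.0002],0],[[0.0012,0.0007,-0.0002],0]]}}

```text
time_s: 15.8
eef_pos: [0.4933, 0.2245, 0.033]
eef_rot: [0.004, 0.961, 0.275, -0.004]
wrist_force: [-9.5, -5.5, 11.2]
opening: 0.274
```

Request:
{"api": "drive_tool", "payload": {"deltas": [[[0.0012,0.0007,-0.0002],0],[[0.0012,0.0007,-0.0002],0],[[0.0012,0.0007,-0.0002],0]]}}

```text
time_s: 16.1
eef_pos: [0.4934, 0.2246, 0.0336]
eef_rot: [0.004, 0.961, 0.275, -0.008]
wrist_force: [-8.1, -5.0, 10.4]
opening: 0.274
```

```bash
python3 st.py
```

```text
pos [0.4934 0.2246 0.0336] op 0.274 F [-8.15 -5.02 10.41] T [-0.423  0.65  -0.096] yaw 31.91 toolz [-0.014 -0.013 -1.   ] t 16.1
holder frame x -0.0510 y -0.0000  Fx -9.57 Fy 0.04
```

The wrist reads about 10 N here, roughly 7 N at the stop after friction. I'll press a bit more firmly for about 0.6 s to be sure of reaching about 12–13 N.

Request:
{"api": "drive_tool", "payload": {"deltas": [[[0.0014,0.0009,0],0],[[0.0014,0.0009,0],0],[[0.0015,0.0009,0],0]]}}

```text
time_s: 16.4
eef_pos: [0.4937, 0.2248, 0.0345]
eef_rot: [0.006, 0.961, 0.275, -0.014]
wrist_force: [-8.9, -6.1, 10.2]
opening: 0.271
```

Request:
{"api": "drive_tool", "payload": {"deltas": [[[0.0016,0.001,0],0],[[0.0016,0.001,0],0],[[0.0016,0.001,0],0]]}}

```text
time_s: 16.7
eef_pos: [0.4939, 0.225, 0.0355]
eef_rot: [0.007, 0.961, 0.275, -0.02]
wrist_force: [-9.2, -6.2, 10.4]
opening: 0.276
```

```bash
python3 st.py
```

```text
pos [0.4939 0.225  0.0355] op 0.276 F [-9.24 -6.2  10.43] T [-0.613  0.687 -0.142] yaw 31.88 toolz [-0.034 -0.024 -0.999] t 16.7
holder frame x -0.0503 y 0.0000  Fx -11.12 Fy -0.39
```

Tilt creep takes up part of the push. I'll do one more release and regrip, then a final press with some downward hold-down so the foot stays flat.

Request:
{"api": "drive_tool", "payload": {"deltas": [[[0,0,0],0]]}}

```text
time_s: 16.8
eef_pos: [0.4939, 0.2249, 0.0358]
eef_rot: [0.007, 0.961, 0.274, -0.02]
wrist_force: [0.8, 1.1, -1.7]
opening: 0.271
```

Request:
{"api": "drive_tool", "payload": {"deltas": [[[0,0,0],0],[[0,0,0],0],[[-0.001,-0.0005,-0.003],0],[[0,0,0],0]], "gripper": 0.45}}

```text
time_s: 17.2
eef_pos: [0.4934, 0.2247, 0.0326]
eef_rot: [0.007, 0.961, 0.274, -0.019]
wrist_force: [-0.2, 0.4, -0.2]
opening: 0.451
```

Request:
{"api": "drive_tool", "payload": {"deltas": [[[0,0,0],0],[[0,0,0],0],[[0,0,0],0],[[0,0,0],0]], "gripper": 0}}

```text
time_s: 17.6
eef_pos: [0.4935, 0.2247, 0.0325]
eef_rot: [0.007, 0.961, 0.274, -0.019]
wrist_force: [-0.2, -0.3, 1.0]
opening: 0.272
```

Request:
{"api": "drive_tool", "payload": {"deltas": [[[0.0008,0.0005,0],0],[[0.0011,0.0007,-0.0005],0],[[0.0011,0.0007,-0.001],0]]}}

```text
time_s: 17.9
eef_pos: [0.4935, 0.2246, 0.0324]
eef_rot: [0.008, 0.961, 0.275, -0.023]
wrist_force: [-11.9, -7.1, 20.5]
opening: 0.27
```

```bash
python3 st.py
```

```text
pos [0.4935 0.2246 0.0324] op 0.27 F [-11.86  -7.12  20.53] T [-0.593  1.562 -0.03 ] yaw 31.88 toolz [-0.041 -0.028 -0.999] t 17.9
holder frame x -0.0509 y -0.0001  Fx -13.83 Fy 0.21
```

Now −13.8 N with the foot held down; I'll keep this for most of a second.

Request:
{"api": "drive_tool", "payload": {"deltas": [[[0.0012,0.0008,-0.0008],0],[[0.0012,0.0008,-0.0008],0],[[0.0012,0.0008,-0.0008],0]]}}

```text
time_s: 18.2
eef_pos: [0.4933, 0.2245, 0.0325]
eef_rot: [0.009, 0.961, 0.275, -0.029]
wrist_force: [-10.8, -7.1, 16.3]
opening: 0.272
```

Request:
{"api": "drive_tool", "payload": {"deltas": [[[0.0013,0.0008,-0.0008],0],[[0.0013,0.0008,-0.0008],0],[[0.0013,0.0008,-0.0008],0]]}}

```text
time_s: 18.5
eef_pos: [0.4932, 0.2245, 0.0325]
eef_rot: [0.011, 0.961, 0.275, -0.034]
wrist_force: [-10.0, -6.2, 14.0]
opening: 0.272
```

```bash
python3 st.py
```

```text
pos [0.4932 0.2245 0.0325] op 0.272 F [-9.96 -6.24 13.97] T [-0.545  0.931 -0.03 ] yaw 31.91 toolz [-0.06  -0.039 -0.997] t 18.5
holder frame x -0.0512 y -0.0000  Fx -11.76 Fy -0.05
```

That held about 12–14 N for around 0.9 s. Now unload, open and rise straight up.

Request:
{"api": "drive_tool", "payload": {"deltas": [[[0,0,0],0]]}}

```text
time_s: 18.6
eef_pos: [0.4933, 0.2245, 0.0328]
eef_rot: [0.011, 0.961, 0.275, -0.034]
wrist_force: [1.6, 1.8, -2.9]
opening: 0.276
```

Request:
{"api": "drive_tool", "payload": {"deltas": [[[0,0,0],0],[[0,0,0],0],[[0,0,0],0],[[0,0,0],0],[[0,0,0],0]], "gripper": 0.8}}

```text
time_s: 19.1
eef_pos: [0.4934, 0.2248, 0.0323]
eef_rot: [0.01, 0.961, 0.275, -0.034]
wrist_force: [-0.4, 0.2, -0.4]
opening: 0.802
```

Request:
{"api": "drive_tool", "payload": {"deltas": [[[0,0,0.01],0],[[0,0,0.02],0],[[0,0,0.03],0],[[0,0,0.03],0],[[0,0,0.03],0],[[0,0,0.03],0],[[-0.01,-0.01,0.03],0],[[-0.02,-0.01,0.02],0],[[0,0,0],0]]}}

```text
time_s: 20.0
eef_pos: [0.4606, 0.2039, 0.2448]
eef_rot: [0.011, 0.961, 0.275, -0.033]
wrist_force: [0.1, 0.0, -0.3]
opening: 0.797
```

```bash
python3 st.py z wrist side scene
python3 - <<'E'
from h import *
import pickle
c=pickle.load(open("zside.pkl","rb"))
cv2.imwrite("pics/zz.png",cv2.resize(c["frame"][140:260,230:400,::-1],None,fx=4.6,fy=4.6,interpolation=cv2.INTER_CUBIC))
E
```

```text
pos [0.4606 0.2039 0.2448] op 0.797 F [ 0.13  0.03 -0.33] T [ 0.063 -0.053 -0.055] yaw 31.94 toolz [-0.058 -0.039 -0.998] t 20.0
holder frame x -0.0898 y -0.0002  Fx 0.13 Fy -0.05
```

View pics/zz.png

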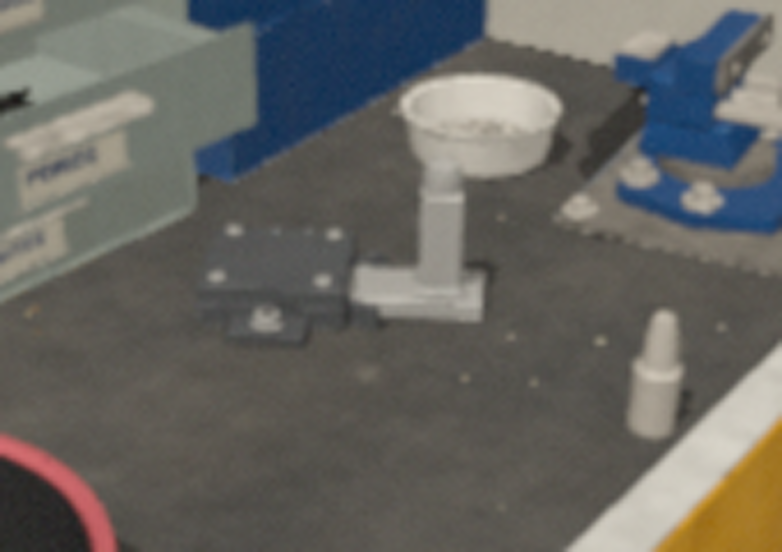

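View pics/zwrist.png

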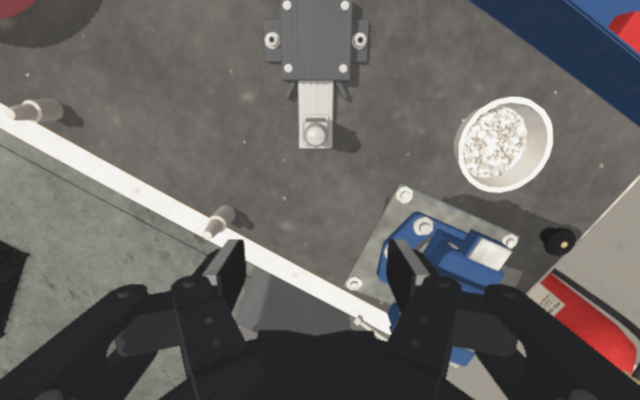

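The anvil stands flat and free, in line with the pocket, with its heel edge at (299–332,148). The punches and the cup stand upright in their places. A final numeric check of the depth and the bystanders:

Run:
```python
from h import *
import pickle
c=pickle.load(open("zwrist.pkl","rb"))
a,b=[onz(c,*p,.029)[:2] for p in [(287.5,69),(344,69)]]
d=b-a;yaw=np.arctan2(d[0],-d[1]);ux=np.array([np.cos(yaw),np.sin(yaw)]);uy=np.array([-ux[1],ux[0]]);org=(a+b)/2-.012*ux
print(np.hypot(*d),np.degrees(yaw),org)
a,b=[onz(c,*p,.012)[:2] for p in [(298.5,148.5),(332.5,148.5)]];m=((a+b)/2-org);print("heel",m@ux,m@uy,"nose->",m@ux+.105)
D=pickle.load(open("c0.pkl","rb"));s=pickle.load(open("zscene.pkl","rb"));t=pickle.load(open("zside.pkl","rb"))
for n,x,bx in [("scene",s,(262,258,290,296)),("scene",s,(355,215,376,250)),("scene",s,(335,150,382,185)),("side",t,(296,258,318,294)),("side",t,(364,205,382,238))]:
    k=D[n]["frame"][bx[1]:bx[3],bx[0]:bx[2]].astype(int);l=x["frame"][bx[1]:bx[3],bx[0]:bx[2]].astype(int);print(n,bx,np.abs(k-l).mean().round(2))
```

```text
0.06059898889428529 31.96830249462074 [0.53637405 0.25056329]
heel -0.07652881392740865 0.00027848372224044084 nose-> 0.028471186072591345
scene (262, 258, 290, 296) 2.8
scene (355, 215, 376, 250) 2.84
scene (335, 150, 382, 185) 3.34
side (296, 258, 318, 294) 2.11
side (364, 205, 382, 238) 2.5
```

The nose is 28.5 mm in, which agrees with the contact position, and the images show the bystanders unmoved to within noise. I'm handing in.

```bash
python3 -c "
from bench import hand_in
print(hand_in())"
```

```text
the job is handed in; nothing more can be done
None
```

The anvil is seated in the holder against the hidden stop, standing flat and released, and I handed the job in at about 20 s of the 58 s allowed. `hand_in()` gives no verdict, so this rests on my own checks.

**What I did:** I lifted the anvil, set it down in front of the mouth, released and regripped it flat, then slid the tongue in with steps of about 1 mm. It met the stop about 27–28 mm behind the mouth. I pressed it three times, with two regrips in between.

**Last checks:**
- **Seating:** the nose measured 28.5 mm in, 0.3 mm off the pocket's centre line. That matches the contact position to within about 1–2 mm. The camera view shows the anvil standing flat and in line.
- **Arm:** the gripper is clear, with the wrist force near zero.
- **Bystanders:** the punches and the cup look unmoved; before and after image patches differ only by noise.

**What disagreed or fell short:**
- **Push force:** it was not steady. The wrist read 10–13 N in the first press, 10–15 N in the second and 12–14 N in the last, which lasted about 0.9 s. The highest reading was 14.7 N, below the 20 N limit. Friction takes part of this, so the force at the stop was lower and could not be read directly.
- **Tilt:** the tool's pitch crept during the first two presses and seemed to lift the heel a millimetre or two. It dropped flat on each release, so I did the last press with extra downward force.

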